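# Stand the clay pots on their saucers

### The job

Stand each of the four terracotta pots upright in the middle of the terracotta saucer of its own shape and size: round pots in round saucers, square pots in square ones with the sides parallel, the larger of each shape in the larger saucer. Set the pots down rather than dropping them, and leave the saucers, the black plastic pot and the glass seed jar where they stand.

Things in the scene. Friction and masses are not known exactly. Their poses are not given: they have to be found in the camera images.
- big_round_pot: The larger round flower pot of plain terracotta, empty, open at the top, standing upright, loose, about 160 g. 66 mm high; the outside narrows to 48 mm diameter at the foot; the top 20 mm are a straight upright rim band 68 mm in outside diameter (6 mm thick wall), the place to grip it. Origin: centre of its underside, z up.
- small_round_pot: The smaller round flower pot of plain terracotta, empty, open at the top, standing upright, loose, about 60 g. 48 mm high; the outside narrows to 32 mm diameter at the foot; the top 18 mm are a straight upright rim band 46 mm in outside diameter (6 mm thick wall), the place to grip it. Origin: centre of its underside, z up.
- big_square_pot: The larger square flower pot of plain terracotta, empty, open at the top, standing upright, loose, about 180 g. 66 mm high; the outside narrows to 48 x 48 mm at the foot; the top 20 mm are a straight upright rim band 66 x 66 mm outside (5 mm thick wall), the place to grip it. Origin: centre of its underside, z up. Its x and y axes are square to its sides.
- small_square_pot: The smaller square flower pot of plain terracotta, empty, open at the top, standing upright, loose, about 70 g. 48 mm high; the outside narrows to 32 x 32 mm at the foot; the top 18 mm are a straight upright rim band 44 x 44 mm outside (5 mm thick wall), the place to grip it. Origin: centre of its underside, z up. Its x and y axes are square to its sides.
- big_round_saucer: The larger round saucer of plain terracotta, loose on the bench: a shallow dish 84 mm across the rim and 14 mm high, inner floor 70 mm in diameter, 5 mm above the bench. Origin: centre of its underside, z up.
- small_round_saucer: The smaller round saucer of plain terracotta, loose on the bench: a shallow dish 66 mm across the rim and 14 mm high, inner floor 52 mm in diameter, 5 mm above the bench. Origin: centre of its underside, z up.
- big_square_saucer: The larger square saucer of plain terracotta, loose on the bench: a shallow dish 76 x 76 mm outside and 14 mm high, inner floor 66 x 66 mm, 5 mm above the bench. Origin: centre of its underside, z up. Its x and y axes are square to its sides.
- small_square_saucer: The smaller square saucer of plain terracotta, loose on the bench: a shallow dish 60 x 60 mm outside and 14 mm high, inner floor 50 x 50 mm, 5 mm above the bench. Origin: centre of its underside, z up. Its x and y axes are square to its sides.
- plastic_pot: Black plastic round pot, empty, open at the top, 54 mm across the rim and 50 mm high, loose, light. Not to be moved. Origin: centre of its underside, z up.
- seed_jar: Closed amber glass seed jar with a metal cap, 40 mm in diameter and 60 mm high, loose. Not to be moved. Origin: centre of its underside, z up.
Mind the look-alikes: they are no part of the job. Leave any purple look-alike of the small_round_pot alone.

How it is judged:
By the outcome, as a careful person would: the job done as asked, in the order asked, and still so for the second after the job is handed in, with the robot touching nothing.
It also fails if it takes over 112 s, if anything falls off the work surface, if the arm or the gripper's body presses on something with over 40 N, if the wrist force passes 120 N, or if a joint passes its speed limit or range.

### The arm

A 7-joint arm with a two-finger parallel gripper is mounted at the origin on the work surface. World frame = base frame: x ahead of the robot, y to its left, z up, the work surface at z = 0. Lengths are in mm, angles in rad, forces in N, time in s.
With the tool pointing down it reaches from about 400 to 875 mm from the base axis. Payload 4.4 kg.
Tool frame: the origin (TCP) lies on the centre line of the jaws, within the pads' length; the fingertips stand 25 mm ahead of it and the grasp point (between the pads) lies 6 mm ahead of it; x points along the fingers, y is the direction in which the jaws open and shut, and the axes are right-handed (so a half turn about x gives the same grasp; the last joint's range is limited). The gripper opens to 85 mm and grips with 20 to 120 N. Pads are 22 mm wide; open, the fingers measure 114 mm over their backs; the gripper's body (76 mm by 85 mm) begins 54 mm behind the grasp point. The pads swing forward as they close: fully open they stand 13 mm farther back than shut.
Start: joints at [-1.244, 0.628, 0.038, 1.517, -0.027, 0.996, -0.02], TCP at [248.784, 600.52, 256.313] pointing down, gripper open.
Joint ranges: [-3.06, 3.06], [-0.37, 2.12], [-1.25, 1.32], [0.18, 2.47], [-1.1, 4.24], [0.23, 1.98], [-2.94, 2.94]. Speed limits (rad/s): [2.57, 2.57, 3.14, 3.14, 3.14, 3.14, 3.14].

### API

Orientations are given as [roll, pitch, yaw] about the fixed x, y, z axes, in that order (R = Rz(yaw) Ry(pitch) Rx(roll)).
In Python, from cell import * gives the robot as it stands. The module is installed in compiled form; this text tells all that it offers.
- The arm moves only by the tool jog_arm, never from a script. Its argument "series" is a list of rows, each a list of 3 entries, a list of its own where there are three numbers: the turn, a rotation vector about the tool's x, y, z in degrees, then the shift along the tool's x, y, z in mm, then the gripper's target within -1 to 1 (shut at 1, half-way at 0, fully open at -1). In form: [[[rx, ry, rz], [dx, dy, dz], hand], ...]. A call has 1 to 8 rows; each row shifts and turns the commanded pose from where the row before left it, along the tool's axes as they then stand; what a row does not reach is not made up. A row lasts 1/8 s, in which the tool goes at most 62.5 mm and 10.7 degrees, less where a joint would pass 70% of its speed; a pose out of reach is approached as far as the arm can. A call is refused whole if a number of a shift passes 62.5 or a number of a turn 10.7, either way. A call with a gripper value outside its range is refused whole. The fingers move at their own pace and stop on an object; the grip force is fixed at half the most. Time passes only in rows, so rows that do not move let the fingers close. It gives the time, the measured TCP pose, the force and the opening at its end, in the units of the state.
- read_state(): the state, without advancing time (a new reading comes with each control period).
- get_image(name): name is "scene" or "side" or "wrist"; returns a dict with "img" (420x560x3 uint8, red, green, blue), "range_z" (420x560 float32, mm along the optical axis (not along the pixel's ray), 0 where there is no reading), "fovy" (degrees; the focal length in pixels is half the picture's height over the tangent of half this angle, whatever the lens; pixels are square), "cx", "cy" (the principal point, pixels), "cam_to_world" (4x4, takes a point from camera to world coordinates). Camera axes: x right, y up, looking along -z (the intrinsics and any distortion apply to the point x, -y, -z); pixel columns grow to the right and rows downward; lengths in mm; the calibration is good to about 2 mm. A picture is of the moment at which its call begins.
- finish_job(): hands the job in, once; it reports no verdict.
The state is a dict: "clock": time; "qpos": joint angles; "qd": joint speeds; "tau": joint torques, N m; "eef_pos": TCP position; "tool_rot": TCP orientation; "force": force on the tool from outside, world axes, zero at the start; "torque": the same for the moment, N m; "width": finger opening in mm.
Only numpy, scipy, OpenCV 4.12 (cv2) and the standard library are available. Lean on these libraries where they do the work, as an engineer would, in place of code of your own. Each camera call takes 0.05 s, during which the arm holds its last target. There are 200 camera calls.

## Working session

There is one attempt and no reset: what is moved stays moved. The work goes in short steps, Python scripts to look and compute and a tool call to move; the robot and the scene stay as the last step left them, time stands still between calls to the robot, and variables do not carry over. Pictures are saved under pics/ and viewed, about 12 in all and at most 16, crops included, and the job is handed in when it is done.

Besides the shell and the picture viewer there is one more tool, called after "Emit:" by a JSON object that holds its "method" and its "body". jog_arm: Moves the arm, as the interface text tells. Its arguments: {"type":"object","properties":{"series":{"type":"array"}},"required":["series"]}

```bash
mkdir -p pics
cat > h.py <<'E'
from cell import *
import numpy as np, cv2
def f_of(d): return d["img"].shape[0]/2/np.tan(np.radians(d["fovy"])/2)
def cloud(d):
    z=d["range_z"]; h,w=z.shape; f=f_of(d); u,v=np.meshgrid(np.arange(w),np.arange(h))
    P=np.stack([(u-d["cx"])*z/f,-(v-d["cy"])*z/f,-z,np.ones_like(z)],-1)
    W=P@np.array(d["cam_to_world"]).T; W=W[...,:3]; W[z<=0]=np.nan; return W
def save(n,img): cv2.imwrite(f"pics/{n}.png",cv2.cvtColor(img,cv2.COLOR_RGB2BGR))
E
python3 - <<'E'
from h import *
for n in ("scene","side","wrist"):
    d=get_image(n); save(n+"0",d["img"]); np.savez(n+"0.npz",**d)
    print(n,{k:(v if np.size(v)<20 else np.shape(v)) for k,v in d.items()})
print(read_state())
E
```

```text
scene {'img': (420, 560, 3), 'range_z': (420, 560), 'fovy': 56.930036947095054, 'cx': 278.12106005793856, 'cy': 208.26359324007248, 'cam_to_world': array([[ 7.93848038e-02, -7.57387982e-01,  6.48121515e-01,
         1.17120595e+03],
       [ 9.96820874e-01,  5.58808974e-02, -5.67932226e-02,
        -1.96769779e+01],
       [ 6.79689240e-03,  6.50569574e-01,  7.59416244e-01,
         7.96787355e+02],
       [ 0.00000000e+00,  0.00000000e+00,  0.00000000e+00,
         1.00000000e+00]])}
side {'img': (420, 560, 3), 'range_z': (420, 560), 'fovy': 44.01491023791486, 'cx': 266.62303145141783, 'cy': 211.1417130322645, 'cam_to_world': array([[ 7.98117680e-01,  2.62096519e-01, -5.42506759e-01,
        -1.65410479e+02],
       [-6.02099282e-01,  3.79860010e-01, -7.02269768e-01,
        -8.42337088e+02],
       [ 2.20141612e-02,  8.87136848e-01,  4.60981116e-01,
         6.44915148e+02],
       [ 0.00000000e+00,  0.00000000e+00,  0.00000000e+00,
         1.00000000e+00]])}
wrist {'img': (420, 560, 3), 'range_z': (420, 560), 'fovy': 69.11242821807524, 'cx': 278.015820538195, 'cy': 209.5965009346
[... 314 characters left out ...]
+00,  0.00000000e+00,
         1.00000000e+00]])}
{'clock': 0.15, 'qpos': array([-1.24379926,  0.6291208 ,  0.03841706,  1.51809004, -0.02697301,
        0.99633144, -0.01999918]), 'qd': array([-0.00082159, -0.00227516, -0.00163305, -0.0024246 , -0.00053903,
        0.00066216,  0.00055785]), 'tau': array([-2.74388149e-04, -5.63789034e+01,  1.22696914e+00, -1.93648320e+01,
        1.10489863e-02,  7.44321296e-03,  1.38328875e-05]), 'eef_pos': array([248.6001534 , 600.12396459, 255.62353845]), 'tool_rot': array([-1.56425814,  1.56936361, -1.95701326]), 'force': array([ 0.54207585, -0.50071359,  0.89813277]), 'torque': array([-0.02287553,  0.01061467, -0.01813898]), 'width': 85.39223532884411}
```

View pics/scene0.png

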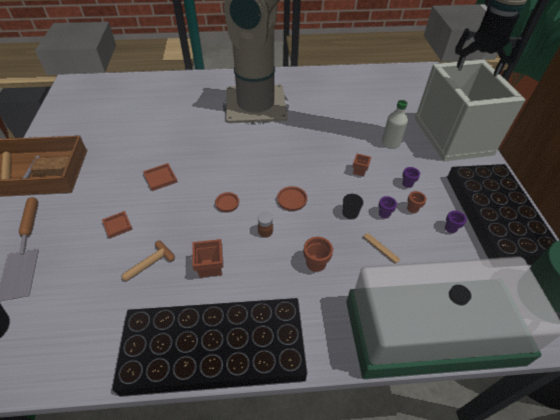

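View pics/side0.png

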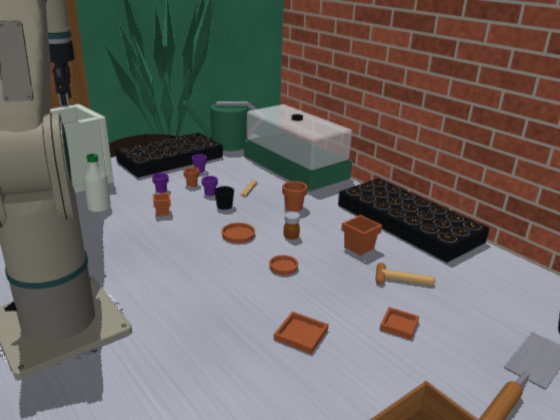

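Scene view: the terracotta items are big square pot (207,257), big round pot (318,253), small square pot (362,164), small round pot (416,202). The saucers are big round (292,198), small round (227,202), big square (160,177), small square (117,224). Things to confuse with the small round pot: purple pots at (411,177), (387,207), (455,222) and the black pot at (352,206).

```bash
cat > m.py <<'E'
from h import *
def comps(d,minpx=60):
    W=cloud(d); hsv=cv2.cvtColor(d["img"],cv2.COLOR_RGB2HSV)
    m=((hsv[...,0]<10)|(hsv[...,0]>174))&(hsv[...,1]>110)&(hsv[...,2]>50)&(np.abs(W[...,2]-40)<60)&(W[...,0]>150)
    n,l,s,c=cv2.connectedComponentsWithStats(m.astype(np.uint8),connectivity=4)
    for i in range(1,n):
        if s[i,4]<minpx: continue
        p=W[l==i]; zt=np.percentile(p[:,2],97); yield c[i],s[i,4],p,zt
E
python3 - <<'E'
from m import *
for n in("scene","side"):
    d=dict(np.load(n+"0.npz")); W=cloud(d); print(n,"table z",[W[v,u].round(0) for u,v in((300,150),(280,300),(200,120),(330,200))])
    for c,s,p,zt in comps(d):
        t=p[p[:,2]>zt-6]
        (cx,cy),(w,h),a=cv2.minAreaRect(t[:,:2].astype(np.float32)); (ex,ey),r=cv2.minEnclosingCircle(t[:,:2].astype(np.float32))
        print(c.round(),s,"ztop %.0f"%zt,"rect",np.round([cx,cy,w,h,a],1),"circ",np.round([ex,ey,2*r],1))
d=dict(np.load("scene0.npz"))["img"]
save("crop1",cv2.resize(d[130:280,90:480],None,fx=2,fy=2,interpolation=cv2.INTER_CUBIC))
E
```

```text
scene table z [array([256., 127.,  -2.]), array([784.,  20.,  42.]), array([  80., -191.,   -2.]), array([470., 186.,  -2.])]
[361. 162.] 175 ztop 48 rect [366.2 289.8  40.3  45.4  66.7] circ [366.6 289.6  53.7]
[159. 176.] 521 ztop 14 rect [ 352.2 -291.5   80.7   72.3   25.1] circ [ 353.1 -291.6  102.6]
[292. 198.] 520 ztop 13 rect [465.3  79.9  76.7  81.2  86.3] circ [465.2  80.7  84. ]
[416. 199.] 173 ztop 48 rect [520.1 402.   41.4  41.4   2.4] circ [519.7 402.9  44.6]
[227. 202.] 324 ztop 14 rect [466.6 -98.2  63.9  56.9   1.8] circ [465.6 -95.4  66.8]
[116. 224.] 447 ztop 15 rect [ 520.7 -380.8   64.4   56.9   25.6] circ [ 522.9 -379.8   79. ]
[317. 252.] 612 ztop 66 rect [672.4 115.5  61.9  66.7  80.7] circ [672.8 117.3  67.9]
[207. 257.] 928 ztop 66 rect [ 665.1 -135.9   68.6   63.7    3.5] circ [ 665.  -136.2   89.9]
side table z [array([775., 224., 110.]), array([ 383., -184.,   -3.]), array([709., 679.,  91.]), array([787.,  97.,  -3.])]
[292.  48.] 221 ztop 84 rect [1997.6 1756.2  193.8   31.1   87.1] circ [2004.6 1755.9  194.1]
[318.  55.] 335 ztop 85 rect [1998.5 1504.5
[... 1360 characters left out ...]
94.5   2.2   6.2  79.5] circ [652.   93.4   6.2]
[356. 223.] 127 ztop 65 rect [ 653.5 -118.9   80.    34.6   30.2] circ [ 659.7 -129.8   80.3]
[372. 225.] 91 ztop 65 rect [ 685.3 -147.3   64.9   23.5   57.6] circ [ 677.6 -142.4   65.1]
[347. 235.] 89 ztop 63 rect [ 628.9 -115.9   28.9   11.5   64.7] circ [ 633.2 -117.9   29. ]
[370. 237.] 73 ztop 62 rect [ 650.6 -169.1    3.4   30.6   87.7] circ [ 650.6 -168.4   30.7]
[365. 248.] 90 ztop 31 rect [ 646.  -163.3    4.9   25.2   78.9] circ [ 646.4 -161.5   25.2]
[310. 320.] 68 ztop 14 rect [ 382.4 -280.7    8.6   42.2   23.5] circ [ 381.7 -280.9   42.3]
[395. 332.] 77 ztop 12 rect [ 491.5 -391.2    5.8   30.5   26.9] circ [ 490.6 -391.7   30.7]
```

View pics/crop1.png

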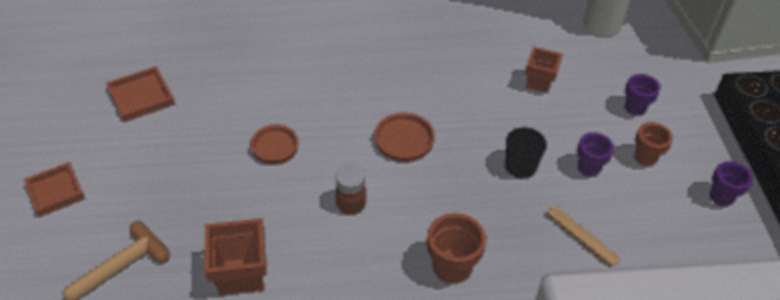

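The crop confirms the choice: four terracotta pots, with the purple ones clearly different. The sizes agree with the description. Next I measure the neighbours and write a planner helper.

```bash
cat >> h.py <<'E'
from scipy.spatial.transform import Rotation as Ro
def Rt(a): # tool down, jaw (y) axis at world angle a deg
    c,s=np.cos(np.radians(a)),np.sin(np.radians(a))
    return np.array([[0,c,s],[0,s,-c],[-1,0,0]])
def pose():
    s=read_state(); R=Ro.from_euler("xyz",s["tool_rot"]).as_matrix()
    return np.array(s["eef_pos"]),R,s
def ang(R): return np.degrees(np.arctan2(R[1,1],R[0,1]))
def plan(xyz,a,n,dry=None):
    """rows from the measured pose to xyz, jaw angle a (mod 180, nearest); equal steps in world"""
    p,R,s=pose() if dry is None else dry
    a0=ang(R); a=a0+(a-a0+90)%180-90
    rv=Ro.from_matrix(R.T@Rt(a)).as_rotvec(degrees=True); d=np.array(xyz)-p
    print("from",p.round(1),"yaw %.1f -> %.1f"%(a0,a),"w %.1f"%s["width"],"total turn",rv.round(1),"shift world",d.round(1))
    for i in range(n):
        Ri=R@Ro.from_rotvec(rv*i/n,degrees=True).as_matrix()
        print("[",(rv/n).round(2).tolist(),",",(Ri.T@(d/n)).round(1).tolist(),", -1],")
E
python3 - <<'E'
from h import *
p,R,s=pose(); print(R.round(3),ang(R))
d=dict(np.load("scene0.npz")); W=cloud(d)
for nm,(u0,u1,v0,v1) in dict(box=(420,526,60,165),bottle=(380,408,98,150),lid=(350,540,260,370),tray=(450,555,165,260),jar=(256,275,212,238),black=(341,365,194,220),pA=(401,421,167,190),pB=(378,398,196,220),pC=(445,467,210,235),stick=(360,400,232,264),mallet=(120,176,240,280),ftray=(115,305,298,390)).items():
    q=W[v0:v1,u0:u1].reshape(-1,3); q=q[(q[:,2]>8)]; t=q[q[:,2]>np.percentile(q[:,2],97)-8]
    print(nm,"top %.0f"%np.percentile(q[:,2],99),"x",np.percentile(q[:,0],[2,98]).round(),"y",np.percentile(q[:,1],[2,98]).round(),"topc",((t.max(0)+t.min(0))/2).round())
plan([520,402,200],60,6)
E
```

```text
[[-0.001  0.383  0.924]
 [-0.001  0.924 -0.383]
 [-1.    -0.001  0.   ]] 67.49678842935907
box top 272 x [125. 339.] y [537. 715.] topc [224. 630. 244.]
bottle top 149 x [234. 273.] y [390. 442.] topc [242. 419. 145.]
lid top 170 x [789. 946.] y [170. 491.] topc [862. 339. 163.]
tray top 156 x [419. 773.] y [477. 693.] topc [770. 506. 140.]
jar top 61 x [554. 588.] y [-17.  19.] topc [569.   1.  57.]
black top 50 x [498. 547.] y [207. 256.] topc [522. 232.  46.]
pA top 49 x [406. 449.] y [396. 437.] topc [427. 417.  45.]
pB top 48 x [512. 554.] y [301. 341.] topc [531. 323.  44.]
pC top 48 x [572. 615.] y [461. 503.] topc [593. 481.  44.]
stick top 11 x [606. 683.] y [254. 315.] topc [642. 283.   9.]
mallet top 21 x [594. 687.] y [-332. -226.] topc [ 638. -280.   18.]
ftray top 48 x [786. 941.] y [-292.   50.] topc [ 861. -121.   45.]
from [248.6 600.1 255.6] yaw 67.5 -> 60.0 w 85.4 total turn [7.5 0.  0.1] shift world [ 271.4 -198.1  -55.6]
[ [1.25, 0.0, 0.01] , [9.3, -13.2, 54.4] , -1],
[ [1.25, 0.0, 0.01] , [9.3, -12.0, 54.7] , -1],
[ [1.25, 0.0, 0.01] , [9.3, -10.8, 55.0] , -1],
[ [1.25, 0.0, 0.01] , [9.3, -9.6, 55.2] , -1],
[ [1.25, 0.0, 0.01] , [9.3, -8.4, 55.4] , -1],
[ [1.25, 0.0, 0.01] , [9.3, -7.2, 55.5] , -1],
```

View pics/wrist0.png

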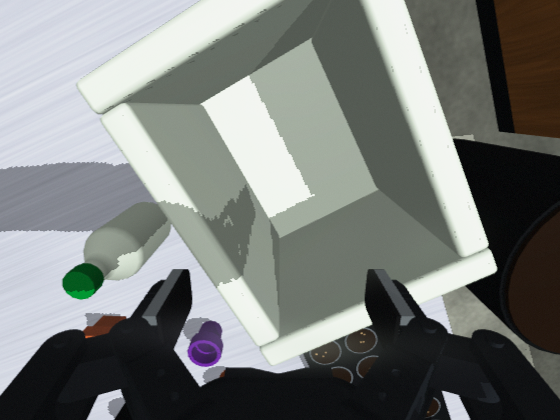

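Wrist view: the open fingers are in the lower part, at about (190,290) and (367,290), straddling column 278. The white box is beneath. I rise first, then go over the small round pot with the jaws at 134°, which is clear of the purple pots.

Run:
```python
from h import *
p,R,s=pose(); plan([520,402,210],134,7,(p+[0,0,50],R,s))
```

```text
from [248.6 600.1 305.6] yaw 67.5 -> 134.0 w 85.4 total turn [-66.5  -0.    0.1] shift world [ 271.4 -198.1  -95.6]
[ [-9.5, -0.01, 0.01] , [13.7, -11.3, 46.7] , -1],
[ [-9.5, -0.01, 0.01] , [13.7, -18.8, 44.1] , -1],
[ [-9.5, -0.01, 0.01] , [13.7, -25.9, 40.4] , -1],
[ [-9.5, -0.01, 0.01] , [13.7, -32.2, 35.6] , -1],
[ [-9.5, -0.01, 0.01] , [13.7, -37.6, 29.8] , -1],
[ [-9.5, -0.01, 0.01] , [13.7, -42.0, 23.2] , -1],
[ [-9.5, -0.01, 0.01] , [13.7, -45.3, 15.9] , -1],
```

Emit:
{"method": "jog_arm", "body": {"series": [[[0, 0, 0], [-50, 0, 0], -1], [[-9.5, 0, 0], [13.7, -11.3, 46.7], -1], [[-9.5, 0, 0], [13.7, -18.8, 44.1], -1], [[-9.5, 0, 0], [13.7, -25.9, 40.4], -1], [[-9.5, 0, 0], [13.7, -32.2, 35.6], -1], [[-9.5, 0, 0], [13.7, -37.6, 29.8], -1], [[-9.5, 0, 0], [13.7, -42, 23.2], -1], [[-9.5, 0, 0], [13.7, -45.3, 15.9], -1]]}}

```text
clock: 1.15
eef_pos: [521.2, 401.3, 209.7]
tool_rot: [2.719, 1.57, -2.791]
force: [0.0, 0.8, -0.3]
width: 85.3
```

```bash
cat >> m.py <<'E'
def look(name,cam="wrist",minpx=150,sv=True):
    d=get_image(cam)
    if sv: save(name,d["img"])
    np.savez(name+".npz",**d)
    for c,s,p,zt in comps(d,minpx):
        t=p[np.abs(p[:,2]-zt)<4][:,:2].astype(np.float32)
        (cx,cy),(w,h),a=cv2.minAreaRect(t); (ex,ey),r=cv2.minEnclosingCircle(t)
        print("px",c.round(),s,"ztop %.1f"%zt,"rect",np.round([cx,cy,w,h,a],1),"circ",np.round([ex,ey,2*r],1))
    return d
E
python3 - <<'E'
from m import *
look("w1"); plan([520,402,42],134,3)
E
```

```text
px [283. 199.] 815 ztop 47.8 rect [520.  407.8  25.4  36.7  51.9] circ [517.4 405.3  37.8]
from [528.2 393.1 207.2] yaw 134.1 -> 134.0 w 85.5 total turn [ 0.1 -0.2  0.4] shift world [  -8.2    8.9 -165.2]
[ [0.02, -0.06, 0.14] , [55.0, 4.4, 0.3] , -1],
[ [0.02, -0.06, 0.14] , [55.1, 4.3, 0.2] , -1],
[ [0.02, -0.06, 0.14] , [55.1, 4.2, 0.1] , -1],
```

View pics/w1.png

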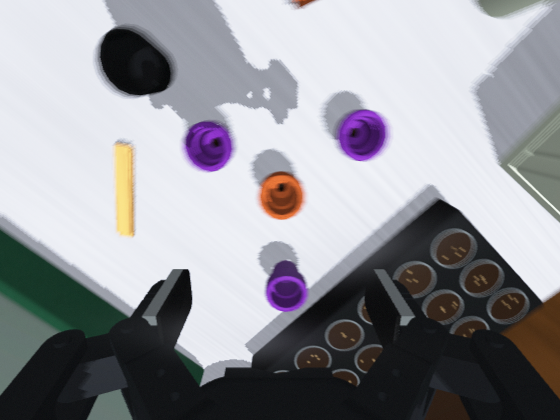

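The picture was taken while the arm was still settling. It shows the terracotta pot at (281,196) with purple pots at (208,146), (362,135) and (287,290). I settle, then measure again.

Emit:
{"method": "jog_arm", "body": {"series": [[[0, 0, 0], [0, 0, 0], -1], [[0, 0, 0], [0, 0, 0], -1], [[0, 0, 0], [0, 0, 0], -1]]}}

```text
clock: 1.58
eef_pos: [518.8, 404.1, 210.9]
tool_rot: [0.9, 1.57, 1.67]
force: [-0.3, 0.4, -0.1]
width: 85.4
```

```bash
sed -i 's/<10)|/<17)|/' m.py
python3 - <<'E'
from m import *
look("w2"); plan([520,402,42],134,3)
E
```

```text
px [280. 195.] 1695 ztop 48.8 rect [516.2 404.4  44.9  43.7  24.6] circ [516.4 404.7  45.5]
px [470. 276.] 194 ztop 47.9 rect [439.3 610.1  29.8  16.4  42.1] circ [438.1 611.6  31. ]
px [440. 306.] 596 ztop 47.6 rect [483.8 618.1  33.4  35.7  83.8] circ [484.3 619.   37.1]
from [519.  404.  210.9] yaw 134.1 -> 134.0 w 85.6 total turn [ 0.1  0.  -0. ] shift world [   1.    -2.  -168.9]
[ [0.04, 0.01, -0.01] , [56.3, -0.7, -0.2] , -1],
[ [0.04, 0.01, -0.01] , [56.3, -0.7, -0.2] , -1],
[ [0.04, 0.01, -0.01] , [56.3, -0.7, -0.2] , -1],
```

Emit:
{"method": "jog_arm", "body": {"series": [[[0, 0, 0], [50, 1.4, -1.4], -1], [[0, 0, 0], [50, 0, 0], -1], [[0, 0, 0], [45, 0, 0], -1], [[0, 0, 0], [22, 0, 0], -1], [[0, 0, 0], [0, 0, 0], -1], [[0, 0, 0], [0, 0, 0], 1], [[0, 0, 0], [0, 0, 0], 1], [[0, 0, 0], [0, 0, 0], 1]]}}

```text
clock: 2.62
eef_pos: [519.1, 403.4, 45.7]
tool_rot: [-0.056, 1.568, 0.712]
force: [-0.6, -0.9, 7.0]
width: 44.3
```

Emit:
{"method": "jog_arm", "body": {"series": [[[0, 0, 0], [0, 0, 0], 1], [[0, 0, 0], [0, 0, 0], 1]]}}

```text
clock: 2.88
eef_pos: [519.2, 403.4, 45.7]
tool_rot: [-0.062, 1.567, 0.706]
force: [-0.6, 0.2, 6.3]
width: 44.1
```

Gripped at 44 mm. I lift, then cross to a hover beside the small round saucer.

Run:
```python
from m import *
p,R,s=pose(); plan([530,-108,170],80,10,(p+[0,0,115],R,s))
```

```text
from [519.2 403.4 160.7] yaw 134.0 -> 80.0 w 44.1 total turn [54.   0.2 -0.1] shift world [  10.8 -511.4    9.3]
[ [5.4, 0.02, -0.01] , [-1.0, -37.6, -34.7] , -1],
[ [5.4, 0.02, -0.01] , [-1.0, -40.7, -31.0] , -1],
[ [5.4, 0.02, -0.01] , [-1.0, -43.4, -27.1] , -1],
[ [5.4, 0.02, -0.01] , [-1.0, -45.7, -22.9] , -1],
[ [5.4, 0.02, -0.01] , [-1.0, -47.7, -18.5] , -1],
[ [5.4, 0.02, -0.01] , [-1.0, -49.2, -13.9] , -1],
[ [5.4, 0.02, -0.01] , [-1.0, -50.3, -9.2] , -1],
[ [5.4, 0.02, -0.01] , [-0.9, -51.0, -4.4] , -1],
[ [5.4, 0.02, -0.01] , [-0.9, -51.1, 0.4] , -1],
[ [5.4, 0.02, -0.01] , [-0.9, -50.9, 5.2] , -1],
```

Emit:
{"method": "jog_arm", "body": {"series": [[[0, 0, 0], [-25, 0, 0], 1], [[0, 0, 0], [-45, 0, 0], 1], [[0, 0, 0], [-45, 0, 0], 1], [[5.4, 0, 0], [-1, -37.6, -34.7], 1], [[5.4, 0, 0], [-1, -40.7, -31], 1], [[5.4, 0, 0], [-1, -43.4, -27.1], 1], [[5.4, 0, 0], [-1, -45.7, -22.9], 1], [[5.4, 0, 0], [-1, -47.7, -18.5], 1]]}}

```text
clock: 3.88
eef_pos: [524.0, 145.2, 164.5]
tool_rot: [-0.051, 1.569, 0.243]
force: [1.0, -0.2, -0.4]
width: 43.9
```

Emit:
{"method": "jog_arm", "body": {"series": [[[5.4, 0, 0], [-1, -49.2, -13.9], 1], [[5.4, 0, 0], [-1, -50.3, -9.2], 1], [[5.4, 0, 0], [-1, -51, -4.4], 1], [[5.4, 0, 0], [-1, -51.1, 0.4], 1], [[5.4, 0, 0], [-1, -50.9, 5.2], 1], [[0, 0, 0], [0, 0, 0], 1], [[0, 0, 0], [0, 0, 0], 1], [[0, 0, 0], [0, 0, 0], 1]]}}

```text
clock: 4.88
eef_pos: [529.4, -107.1, 168.7]
tool_rot: [1.299, 1.57, 1.127]
force: [-0.0, 0.9, -0.2]
width: 43.9
```

Run:
```python
from m import *
look("w3"); p,R,s=pose(); print(p,ang(R),s["width"])
```

```text
px [34. 41.] 5802 ztop 14.7 rect [ 370.2 -280.8   32.9   77.    24.4] circ [ 370.9 -280.4   81.4]
px [486.  83.] 8657 ztop 14.7 rect [461.3  80.1  82.6  81.9  77.4] circ [461.8  80.   83.6]
px [277. 123.] 4522 ztop 14.7 rect [462.5 -96.7  63.9  63.6  33.5] circ [462.6 -97.   64.8]
px [ 18. 233.] 2449 ztop 14.6 rect [ 520.4 -378.2   56.5   62.9   25.8] circ [ 520.6 -378.5   83.2]
px [393. 209.] 760 ztop 38.9 rect [552.9  -2.6   7.9  28.3  16.5] circ [556.4  -1.5  28.3]
px [527. 309.] 4782 ztop 66.2 rect [671.3 102.7  68.8  37.7   6.3] circ [669.8 116.4  69. ]
px [157. 293.] 1098 ztop 20.5 rect [ 609.3 -249.2   58.3   16.6   39.1] circ [ 608.8 -248.6   58.7]
px [268. 352.] 2510 ztop 66.4 rect [ 653.7 -135.1   75.7   40.    80.7] circ [ 656.  -135.6   83.5]
[ 529.39841495 -107.16936695  168.6010249 ] 80.15436825594836 44.661993360456144
```

View pics/w3.png

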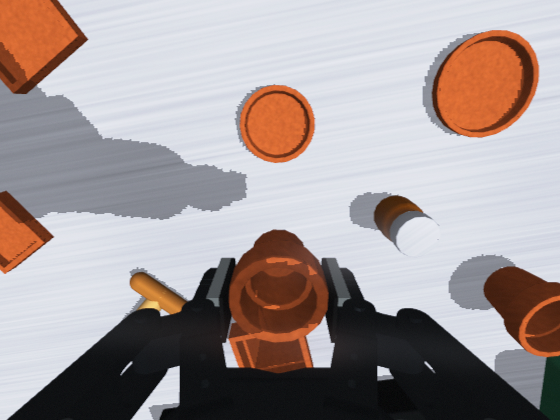

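The held pot is upright at (278,300), the small round saucer is at (277,123) and the big round saucer at (486,83). I check the held pot's offset from the TCP.

```bash
cat >> m.py <<'E'
def held(f):
    d=dict(np.load(f)); W=cloud(d); hsv=cv2.cvtColor(d["img"],cv2.COLOR_RGB2HSV); p,R,s=pose()
    m=((hsv[...,0]<17)|(hsv[...,0]>174))&(hsv[...,1]>110)&(W[...,2]>p[2]-15); q=W[m]
    zt=np.percentile(q[:,2],97); t=q[np.abs(q[:,2]-zt)<4][:,:2].astype(np.float32); c,r=cv2.minEnclosingCircle(t)
    rc=cv2.minAreaRect(t); print("held ztop-TCP %.1f"%(zt-p[2]),"circ",np.round(c,1),2*r,"rect",rc,"off world",(c-p[:2]).round(1),"off tool",(R.T@np.append(c-p[:2],0)).round(1))
E
python3 - <<'E'
from m import *
held("w3.npz")
p,R,s=pose(); plan([462.6,-97,80],80,3)
E
```

```text
held ztop-TCP 3.1 circ [ 528.6 -107.9] 46.83540725708008 rect ((528.6722412109375, -107.30268859863281), (44.5715446472168, 45.50126647949219), 78.75703430175781) off world [-0.8 -0.8] off tool [-0.  -0.9 -0.6]
from [ 529.4 -107.2  168.6] yaw 80.2 -> 80.0 w 44.7 total turn [ 0.2  0.  -0. ] shift world [-66.8  10.2 -88.6]
[ [0.05, 0.0, -0.02] , [29.5, -0.5, -22.5] , -1],
[ [0.05, 0.0, -0.02] , [29.5, -0.5, -22.5] , -1],
[ [0.05, 0.0, -0.02] , [29.5, -0.5, -22.5] , -1],
```

Emit:
{"method": "jog_arm", "body": {"series": [[[0, 0, 0], [29.5, -0.3, -22.3], 1], [[0, 0, 0], [29.5, -0.3, -22.3], 1], [[0, 0, 0], [29.5, -0.3, -22.3], 1], [[0, 0, 0], [13, 0, 0], 1], [[0, 0, 0], [9, 0, 0], 1], [[0, 0, 0], [3, 0, 0], 1], [[0, 0, 0], [0, 0, 0], 1], [[0, 0, 0], [0, 0, 0], 1]]}}

```text
clock: 5.92
eef_pos: [463.8, -98.3, 55.4]
tool_rot: [0.049, 1.57, -0.126]
force: [0.2, -0.3, -0.9]
width: 44.0
```

Emit:
{"method": "jog_arm", "body": {"series": [[[0, 0, 0], [1.5, 0, 0], 1], [[0, 0, 0], [1.5, 0, 0], 1], [[0, 0, 0], [0, 0, 0], 1]]}}

```text
clock: 6.3
eef_pos: [463.0, -98.1, 51.8]
tool_rot: [2.997, 1.571, 2.822]
force: [0.9, -0.6, 0.1]
width: 44.0
```

Emit:
{"method": "jog_arm", "body": {"series": [[[0, 0, 0], [0.5, 1.4, 0], 1], [[0, 0, 0], [0.8, 0, 0], 1], [[0, 0, 0], [0, 0, 0], 1], [[0, 0, 0], [0, 0, 0], 1]]}}

```text
clock: 6.8
eef_pos: [463.4, -96.5, 50.7]
tool_rot: [1.362, 1.571, 1.188]
force: [0.3, 1.1, 3.0]
width: 44.0
```

Emit:
{"method": "jog_arm", "body": {"series": [[[0, 0, 0], [0.4, 0, 0], 1], [[0, 0, 0], [0, 0, 0], -0.3], [[0, 0, 0], [0, 0, 0], -0.6], [[0, 0, 0], [0, 0, 0], -1], [[0, 0, 0], [0, 0, 0], -1], [[0, 0, 0], [-15, 0, 0], -1], [[0, 0, 0], [-50, 0, 0], -1], [[0, 0, 0], [-50, 0, 0], -1]]}}

```text
clock: 7.8
eef_pos: [463.0, -96.7, 167.1]
tool_rot: [-3.103, 1.57, 3.006]
force: [0.6, -0.0, 0.3]
width: 85.2
```

Emit:
{"method": "jog_arm", "body": {"series": [[[0, 0, 0], [-40, 0, 0], -1], [[0, 0, 0], [0, 0, 0], -1], [[0, 0, 0], [0, 0, 0], -1], [[0, 0, 0], [0, 0, 0], -1]]}}

```text
clock: 8.3
eef_pos: [462.5, -96.6, 204.3]
tool_rot: [-3.124, 1.568, 2.984]
force: [-0.3, -0.1, 0.2]
width: 85.3
```

Run:
```python
from m import *
look("w4"); plan([664,-136,210],80,5)
```

```text
px [ 63. 110.] 7198 ztop 14.7 rect [ 349.8 -290.    76.7   77.7   24.3] circ [ 349.6 -289.7  106.7]
px [450. 158.] 5397 ztop 14.6 rect [461.1  80.2  81.8  82.   44.5] circ [461.2  80.8  83.4]
px [278. 191.] 2990 ztop 53.7 rect [462.7 -96.8  44.5  44.9  49.7] circ [462.9 -96.6  46. ]
px [ 48. 275.] 2838 ztop 14.6 rect [ 518.9 -379.6   59.5   62.8   25.9] circ [ 518.6 -379.1   84.1]
px [501. 329.] 2256 ztop 66.2 rect [657.5 134.1  64.8  24.3  36.5] circ [663.6 125.8  64.8]
px [191. 335.] 350 ztop 20.4 rect [ 625.5 -234.3   27.8   18.1   44.7] circ [ 625.2 -234.4   28.8]
px [270. 361.] 1091 ztop 66.5 rect [ 632.3 -135.1   68.    17.7   80.3] circ [ 639.  -136.3   68. ]
from [462.6 -96.6 204.2] yaw 80.0 -> 80.0 w 85.7 total turn [ 0.  -0.1  0. ] shift world [201.4 -39.4   5.8]
[ [0.0, -0.03, 0.0] , [-1.3, -0.8, 41.0] , -1],
[ [0.0, -0.03, 0.0] , [-1.2, -0.8, 41.0] , -1],
[ [0.0, -0.03, 0.0] , [-1.2, -0.8, 41.0] , -1],
[ [0.0, -0.03, 0.0] , [-1.2, -0.8, 41.0] , -1],
[ [0.0, -0.03, 0.0] , [-1.2, -0.8, 41.0] , -1],
```

View pics/w4.png

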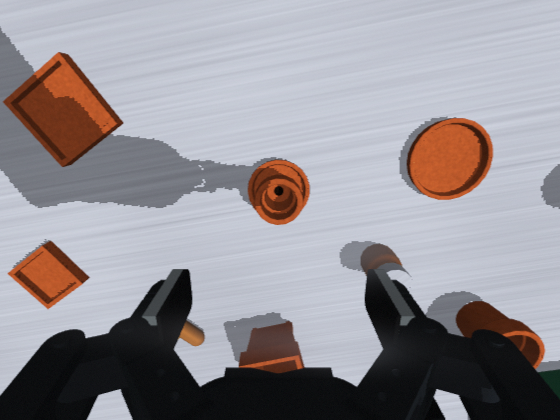

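Small round pot is in its saucer at (278,191). Its top is at 53 mm and its centre is within 0.5 mm. Next is the big square pot.

Emit:
{"method": "jog_arm", "body": {"series": [[[0, 0, 0], [-2, -0.6, 40.5], -1], [[0, 0, 0], [-2, -0.6, 40.5], -1], [[0, 0, 0], [-2, -0.6, 40.5], -1], [[0, 0, 0], [-2, -0.6, 40.5], -1], [[0, 0, 0], [-2, -0.6, 40.5], -1], [[0, 0, 0], [0, 0, 0], -1], [[0, 0, 0], [0, 0, 0], -1], [[0, 0, 0], [0, 0, 0], -1]]}}

```text
clock: 9.35
eef_pos: [661.0, -134.7, 214.7]
tool_rot: [-3.124, 1.569, 2.985]
force: [0.1, -0.6, 0.2]
width: 85.5
```

Run:
```python
from m import *
look("w5"); plan([662,-135,56],80,5)
```

```text
px [281.   3.] 201 ztop 15.1 rect [ 492.5 -101.6   31.4    4.6   81.2] circ [ 490.6 -101.3   31.4]
px [20. 92.] 3236 ztop 14.7 rect [ 519.2 -379.2   60.9   61.    25.2] circ [ 519.1 -379.6   83.8]
px [391.  72.] 688 ztop 36.5 rect [566.1  -8.8  35.9  18.    3.7] circ [565.6  -1.6  36.1]
px [530. 161.] 4046 ztop 66.4 rect [671.1  99.2  66.5  32.7   5.8] circ [669.8 111.9  66.5]
px [164. 161.] 1175 ztop 20.6 rect [ 612.4 -247.1   67.7   16.3   39. ] circ [ 612.  -246.5   67.7]
px [277. 201.] 5069 ztop 66.8 rect [ 663.5 -135.7   66.6   65.3    3.6] circ [ 663.2 -135.7   91.8]
from [ 661.2 -134.7  215. ] yaw 80.0 -> 80.0 w 85.5 total turn [-0.  -0.1  0. ] shift world [   0.8   -0.3 -159. ]
[ [-0.0, -0.01, 0.0] , [31.8, -0.0, 0.2] , -1],
[ [-0.0, -0.01, 0.0] , [31.8, -0.0, 0.2] , -1],
[ [-0.0, -0.01, 0.0] , [31.8, -0.0, 0.2] , -1],
[ [-0.0, -0.01, 0.0] , [31.8, -0.0, 0.2] , -1],
[ [-0.0, -0.01, 0.0] , [31.8, -0.0, 0.2] , -1],
```

View pics/w5.png

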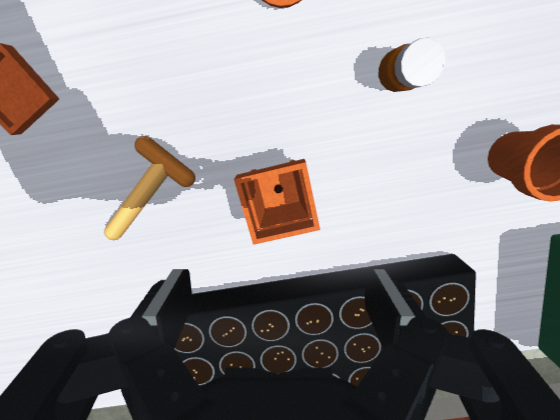

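Big square pot at (278,201), yaw 3.6° (mod 90). I turn the jaws to 93.6° and descend.

Emit:
{"method": "jog_arm", "body": {"series": [[[-6.8, 0, 0], [10, -0.6, 2.3], -1], [[-6.8, 0, 0], [40, 0, 0], -1], [[0, 0, 0], [50, 0, 0], -1], [[0, 0, 0], [35, 0, 0], -1], [[0, 0, 0], [16, 0, 0], -1], [[0, 0, 0], [8, 0, 0], -1], [[0, 0, 0], [0, 0, 0], -1], [[0, 0, 0], [0, 0, 0], -1]]}}

```text
clock: 10.4
eef_pos: [665.5, -136.1, 57.7]
tool_rot: [-0.227, 1.568, -0.164]
force: [0.2, 0.8, -0.7]
width: 85.4
```

Emit:
{"method": "jog_arm", "body": {"series": [[[0, 0, 0], [0, 0, 0], 1], [[0, 0, 0], [0, 0, 0], 1], [[0, 0, 0], [0, 0, 0], 1], [[0, 0, 0], [0, 0, 0], 1], [[0, 0, 0], [0, 0, 0], 1]]}}

```text
clock: 11.02
eef_pos: [665.4, -135.8, 57.6]
tool_rot: [-0.153, 1.569, -0.09]
force: [-1.2, 0.3, 5.9]
width: 64.8
```

Run:
```python
from m import *
p,R,s=pose(); print(s["force"],s["torque"])
z=[np.sin(np.radians(24.3)),-np.cos(np.radians(24.3))]
h=np.array([349.8,-290])+75*np.array(z); print(h)
plan([h[0],h[1],180],24.3,9,(p+[0,0,110],R,s))
```

```text
[-1.16333254  0.26561673  5.88692663] [ 0.04912972  0.10408143 -0.03978427]
[ 380.6635769  -358.35524575]
from [ 665.4 -135.8  167.6] yaw 93.6 -> 24.3 w 64.8 total turn [69.3  0.1 -0.1] shift world [-284.7 -222.5   12.4]
[ [7.7, 0.01, -0.01] , [-1.4, -22.7, -33.1] , -1],
[ [7.7, 0.01, -0.01] , [-1.4, -26.9, -29.8] , -1],
[ [7.7, 0.01, -0.01] , [-1.4, -30.7, -25.9] , -1],
[ [7.7, 0.01, -0.01] , [-1.4, -33.9, -21.6] , -1],
[ [7.7, 0.01, -0.01] , [-1.4, -36.4, -16.8] , -1],
[ [7.7, 0.01, -0.01] , [-1.4, -38.4, -11.8] , -1],
[ [7.7, 0.01, -0.01] , [-1.4, -39.6, -6.6] , -1],
[ [7.7, 0.01, -0.01] , [-1.4, -40.1, -1.2] , -1],
[ [7.7, 0.01, -0.01] , [-1.4, -39.9, 4.2] , -1],
```

Emit:
{"method": "jog_arm", "body": {"series": [[[0, 0, 0], [-25, 0, 0], 1], [[0, 0, 0], [-45, 0, 0], 1], [[0, 0, 0], [-40, 0, 0], 1], [[7.7, 0, 0], [-1.4, -22.7, -33.1], 1], [[7.7, 0, 0], [-1.4, -26.9, -29.8], 1], [[7.7, 0, 0], [-1.4, -30.7, -25.9], 1], [[7.7, 0, 0], [-1.4, -33.9, -21.6], 1], [[7.7, 0, 0], [-1.4, -36.4, -16.8], 1]]}}

```text
clock: 12.02
eef_pos: [504.8, -260.1, 173.0]
tool_rot: [-2.844, 1.57, 2.825]
force: [0.3, -1.0, -1.5]
width: 65.2
```

Emit:
{"method": "jog_arm", "body": {"series": [[[7.7, 0, 0], [-1.4, -38.4, -11.8], 1], [[7.7, 0, 0], [-1.4, -39.6, -6.6], 1], [[7.7, 0, 0], [-1.4, -40.1, -1.2], 1], [[7.7, 0, 0], [-1.4, -39.9, 4.2], 1], [[0, 0, 0], [0, 0, 0], 1], [[0, 0, 0], [0, 0, 0], 1], [[0, 0, 0], [0, 0, 0], 1]]}}

```text
clock: 12.9
eef_pos: [380.8, -357.3, 178.6]
tool_rot: [2.186, 1.57, 1.042]
force: [-0.2, -0.1, -1.9]
width: 64.7
```

Run:
```python
from m import *
look("w6"); held("w6.npz"); plan([349.8,-290,80],24.3,4)
```

```text
px [277. 114.] 7647 ztop 14.8 rect [ 349.6 -290.5   75.5   75.7   24.4] circ [ 349.4 -290.6  105.9]
px [532. 194.] 1069 ztop 20.4 rect [ 602.8 -254.5   43.7   16.9   39.6] circ [ 602.2 -253.3   44.7]
px [392. 262.] 2633 ztop 14.6 rect [ 518.6 -379.9   59.5   61.1   26. ] circ [ 518.5 -380.1   83.4]
px [ 70. 322.] 7318 ztop 60.1 rect [ 216.3 -592.2  154.6   52.6   68.9] circ [ 240.4 -601.6  154.6]
px [141. 400.] 1192 ztop 36.7 rect [ 322.8 -627.2   45.4    6.8   83.8] circ [ 320.6 -627.    45.5]
held ztop-TCP 9.3 circ [ 380.  -356.5] 92.82715606689453 rect ((379.9826965332031, -357.0792236328125), (67.16507720947266, 67.8558578491211), 24.521163940429688) off world [-0.7  0.8] off tool [ 0.  -0.3 -1.1]
from [ 380.7 -357.3  178.6] yaw 24.4 -> 24.3 w 65.1 total turn [ 0.1 -0.  -0. ] shift world [-30.9  67.3 -98.6]
[ [0.03, -0.01, -0.01] , [24.7, -0.1, -18.5] , -1],
[ [0.03, -0.01, -0.01] , [24.7, -0.1, -18.5] , -1],
[ [0.03, -0.01, -0.01] , [24.7, -0.1, -18.5] , -1],
[ [0.03, -0.01, -0.01] , [24.7, -0.1, -18.5] , -1],
```

View pics/w6.png

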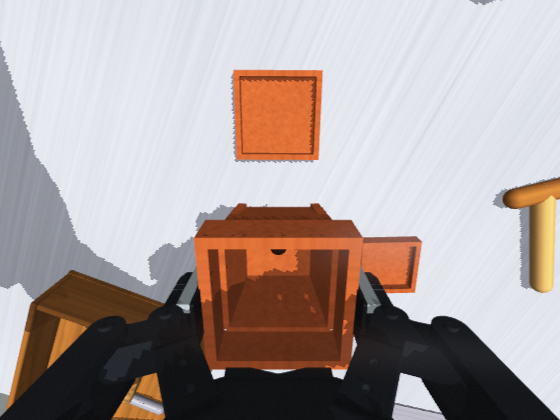

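Pot held square with the big square saucer, which is at (277,114). Lowering.

Emit:
{"method": "jog_arm", "body": {"series": [[[0, 0, 0], [24.7, -0.1, -18.3], 1], [[0, 0, 0], [24.7, -0.1, -18.2], 1], [[0, 0, 0], [24.7, -0.1, -18.3], 1], [[0, 0, 0], [24.7, 0, -18.2], 1], [[0, 0, 0], [7, 0, 0], 1], [[0, 0, 0], [4, 0, 0], 1], [[0, 0, 0], [2, 0, 0], 1], [[0, 0, 0], [0, 0, 0], 1]]}}

```text
clock: 13.95
eef_pos: [350.0, -292.6, 67.4]
tool_rot: [0.395, 1.569, -0.753]
force: [0.8, 0.1, -2.4]
width: 65.1
```

Emit:
{"method": "jog_arm", "body": {"series": [[[0, 0, 0], [1, 0, 0], 1], [[0, 0, 0], [1, 0, 0], 1], [[0, 0, 0], [0, 0, 0], 1], [[0, 0, 0], [0, 0, 0], 1]]}}

```text
clock: 14.45
eef_pos: [349.4, -291.9, 65.0]
tool_rot: [-2.832, 1.571, 2.304]
force: [-0.7, 0.4, -3.1]
width: 65.3
```

Run:
```python
from m import *
print(read_state()["force"]); plan([350.3,-290.9,62.5],24.4,2)
```

```text
[-0.71496821  0.43846604 -3.05754921]
from [ 349.4 -291.9   65. ] yaw 24.3 -> 24.4 w 65.3 total turn [-0.1 -0.   0. ] shift world [ 0.9  1.  -2.5]
[ [-0.05, -0.0, 0.0] , [1.3, 0.6, -0.3] , -1],
[ [-0.05, -0.0, 0.0] , [1.3, 0.6, -0.3] , -1],
```

Emit:
{"method": "jog_arm", "body": {"series": [[[0, 0, 0], [1, 1.2, -0.5], 1], [[0, 0, 0], [0.7, 0, 0], 1], [[0, 0, 0], [0.6, 0, 0], 1], [[0, 0, 0], [0, 0, 0], 1], [[0, 0, 0], [0, 0, 0], 1]]}}

```text
clock: 15.08
eef_pos: [350.3, -291.0, 62.7]
tool_rot: [-0.583, 1.571, -1.73]
force: [-0.7, 0.2, -2.4]
width: 65.0
```

Emit:
{"method": "jog_arm", "body": {"series": [[[0, 0, 0], [0.6, 0, 0], 1], [[0, 0, 0], [0, 0, 0], 1], [[0, 0, 0], [0, 0, 0], 1]]}}

```text
clock: 15.45
eef_pos: [350.3, -290.9, 62.5]
tool_rot: [0.966, 1.571, -0.181]
force: [-0.8, 1.6, 5.9]
width: 65.5
```

Emit:
{"method": "jog_arm", "body": {"series": [[[0, 0, 0], [0, 0, 0], -0.7], [[0, 0, 0], [0, 0, 0], -0.85], [[0, 0, 0], [0, 0, 0], -1], [[0, 0, 0], [0, 0, 0], -1], [[0, 0, 0], [-15, 0, 0], -1], [[0, 0, 0], [-40, 0, 0], -1], [[0, 0, 0], [-50, 0, 0], -1], [[0, 0, 0], [-40, 0, 0], -1]]}}

```text
clock: 16.45
eef_pos: [350.3, -291.0, 209.8]
tool_rot: [0.633, 1.569, -0.514]
force: [0.9, -0.7, -0.6]
width: 85.6
```

Emit:
{"method": "jog_arm", "body": {"series": [[[0, 0, 0], [0, 0, 0], -1], [[0, 0, 0], [0, 0, 0], -1], [[0, 0, 0], [0, 0, 0], -1]]}}

```text
clock: 16.82
eef_pos: [349.7, -290.4, 206.3]
tool_rot: [-2.649, 1.568, 2.487]
force: [0.2, -0.0, 0.1]
width: 85.1
```

Run:
```python
from m import *
look("w7"); plan([670,116,215],60,10)
```

```text
px [486.  49.] 5806 ztop 53.6 rect [462.5 -97.1  45.   44.6  49. ] circ [462.6 -96.8  45.9]
px [278. 196.] 6600 ztop 71.7 rect [ 349.5 -290.    65.4   66.1   24.2] circ [ 349.  -290.1   91.7]
px [506. 248.] 1109 ztop 20.5 rect [ 611.6 -247.5   65.6   16.6   39.8] circ [ 611.3 -247.2   65.8]
px [359. 310.] 903 ztop 14.7 rect [ 506.  -385.8   31.4   60.8   26.1] circ [ 506.2 -385.8   67.7]
px [101. 324.] 524 ztop 38.7 rect [ 220.3 -530.8   14.2    3.     2. ] circ [ 220.2 -529.5   14.2]
px [202. 362.] 1409 ztop 48.4 rect [ 358.2 -530.5    2.9   21.1   89.4] circ [ 358.2 -529.8   21.1]
px [112. 408.] 709 ztop 37.6 rect [ 281.3 -629.6   22.8   41.7   29.4] circ [ 285.3 -627.7   43.1]
from [ 349.7 -290.5  206.2] yaw 24.3 -> 60.0 w 85.3 total turn [-35.7  -0.1   0. ] shift world [320.3 406.5   8.8]
[ [-3.57, -0.01, 0.0] , [-0.9, 45.9, -23.9] , -1],
[ [-3.57, -0.01, 0.0] , [-0.9, 47.3, -21.0] , -1],
[ [-3.57, -0.01, 0.0] , [-0.9, 48.5, -18.0] , -1],
[ [-3.57, -0.01, 0.0] , [-0.9, 49.6, -14.9] , -1],
[ [-3.57, -0.01, 0.0] , [-0.9, 50.4, -11.8] , -1],
[ [-3.57, -0.01, 0.0] , [-0.9, 51.0, -8.6] , -1],
[ [-3.57, -0.01, 0.0] , [-0.9, 51.5, -5.5] , -1],
[ [-3.57, -0.01, 0.0] , [-0.9, 51.7, -2.2] , -1],
[ [-3.57, -0.01, 0.0] , [-0.9, 51.7, 1.0] , -1],
[ [-3.57, -0.01, 0.0] , [-0.9, 51.6, 4.2] , -1],
```

Big square pot is in place: centre within 0.5 mm, top at 71 mm, yaw 24.2° against 24.4°. Now the big round pot.

Emit:
{"method": "jog_arm", "body": {"series": [[[-3.5, 0, 0], [-0.9, 45.9, -23.9], -1], [[-3.6, 0, 0], [-0.9, 47.3, -21], -1], [[-3.6, 0, 0], [-0.9, 48.5, -18], -1], [[-3.6, 0, 0], [-0.9, 49.6, -14.9], -1], [[-3.6, 0, 0], [-0.9, 50.4, -11.8], -1], [[-3.6, 0, 0], [-0.9, 51, -8.6], -1], [[-3.6, 0, 0], [-0.9, 51.5, -5.5], -1], [[-3.6, 0, 0], [-0.9, 51.7, -2.2], -1]]}}

```text
clock: 17.88
eef_pos: [606.8, 35.6, 213.0]
tool_rot: [-2.358, 1.568, -3.002]
force: [0.7, -0.4, 0.2]
width: 85.4
```

Emit:
{"method": "jog_arm", "body": {"series": [[[-3.5, 0, 0], [-0.9, 51.7, 1], -1], [[-3.5, 0, 0], [-0.9, 51.6, 4.2], -1], [[0, 0, 0], [0, 0, 0], -1], [[0, 0, 0], [0, 0, 0], -1], [[0, 0, 0], [0, 0, 0], -1]]}}

```text
clock: 18.5
eef_pos: [669.7, 113.8, 215.6]
tool_rot: [-1.92, 1.569, -2.446]
force: [-0.3, -0.1, 0.2]
width: 85.5
```

Run:
```python
from m import *
look("w8"); plan([671,116,58],60,4)
```

```text
px [136.  27.] 4862 ztop 14.6 rect [475.4  72.7  83.4  51.7  59.5] circ [462.3  80.5  84. ]
px [ 14. 119.] 1721 ztop 24.1 rect [474.3 -86.2   6.6  23.5  45.1] circ [472.  -88.6  23.5]
px [143. 153.] 690 ztop 40.0 rect [568.7  13.   10.2  29.6  78.1] circ [567.6   8.1  29.6]
px [283. 197.] 4064 ztop 66.7 rect [670.1 118.1  66.2  66.6  24. ] circ [670.3 118.   67.3]
px [ 15. 295.] 549 ztop 20.4 rect [ 627.6 -234.3   31.2   16.1   43.3] circ [ 626.2 -232.7   32.8]
from [669.9 114.  215.9] yaw 59.9 -> 60.0 w 85.3 total turn [-0.1 -0.   0.1] shift world [   1.1    2.  -157.9]
[ [-0.03, -0.0, 0.02] , [39.5, 0.6, 0.0] , -1],
[ [-0.03, -0.0, 0.02] , [39.5, 0.6, 0.0] , -1],
[ [-0.03, -0.0, 0.02] , [39.5, 0.6, -0.0] , -1],
[ [-0.03, -0.0, 0.02] , [39.5, 0.6, -0.0] , -1],
```

View pics/w8.png

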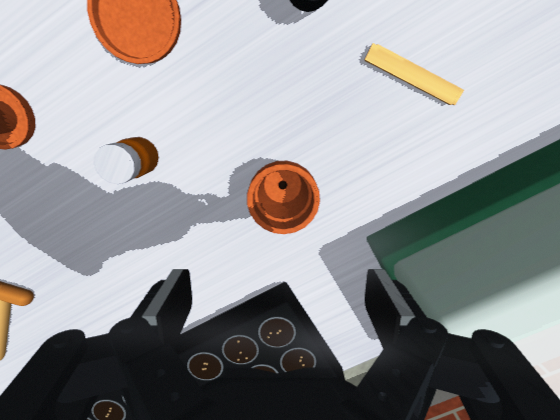

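Big round pot at (283,197). I check the clearance to the green lid/tray before descending.

Run:
```python
from m import *
W=cloud(dict(np.load("w8.npz"))); P=W.reshape(-1,3); P=P[(P[:,2]>20)&(P[:,2]<200)]; p,R,s=pose()
t=(P-[670.2,118,0])@R; L=t[(np.abs(t[:,1])<75)&(np.abs(t[:,2])<60)]; L=L[np.hypot(L[:,1],L[:,2])>37]
print(len(L), L.min(0) if len(L) else "", L.max(0) if len(L) else "")
for u,v in((372,242),(380,250),(540,150)): print(W[v,u].round())
```

```text
0  
[775. 174.  20.]
[775. 176.  44.]
[774. 372.   7.]
```

Clear of the tray, whose edge is at x ≈ 775. Descend and grip.

Emit:
{"method": "jog_arm", "body": {"series": [[[0, 0, 0], [30, 3.6, -1.7], -1], [[0, 0, 0], [45, 0, 0], -1], [[0, 0, 0], [45, 0, 0], -1], [[0, 0, 0], [25, 0, 0], -1], [[0, 0, 0], [12, 0, 0], -1], [[0, 0, 0], [0, 0, 0], -1], [[0, 0, 0], [0, 0, 0], -1]]}}

```text
clock: 19.42
eef_pos: [671.7, 119.6, 60.6]
tool_rot: [0.691, 1.568, 0.167]
force: [-1.3, -0.3, 0.5]
width: 85.6
```

Emit:
{"method": "jog_arm", "body": {"series": [[[0, 0, 0], [0, 0, 0], 1], [[0, 0, 0], [0, 0, 0], 1], [[0, 0, 0], [0, 0, 0], 1], [[0, 0, 0], [0, 0, 0], 1], [[0, 0, 0], [0, 0, 0], 1]]}}

```text
clock: 20.05
eef_pos: [671.7, 119.7, 60.7]
tool_rot: [0.645, 1.568, 0.121]
force: [-1.0, -0.3, 6.0]
width: 65.2
```

Run:
```python
from m import *
p,R,s=pose(); print(s["force"]); plan([531,40,185],60,5,(p+[0,0,115],R,s))
```

```text
[-1.04190712 -0.33916687  6.01034849]
from [671.7 119.7 175.7] yaw 60.0 -> 60.0 w 65.2 total turn [-0.   0.1 -0.1] shift world [-140.7  -79.7    9.3]
[ [-0.0, 0.02, -0.02] , [-1.9, -27.9, -16.4] , -1],
[ [-0.0, 0.02, -0.02] , [-1.9, -27.9, -16.4] , -1],
[ [-0.0, 0.02, -0.02] , [-1.9, -27.9, -16.4] , -1],
[ [-0.0, 0.02, -0.02] , [-1.9, -27.9, -16.4] , -1],
[ [-0.0, 0.02, -0.02] , [-1.9, -27.9, -16.4] , -1],
```

Emit:
{"method": "jog_arm", "body": {"series": [[[0, 0, 0], [-25, 0, 0], 1], [[0, 0, 0], [-45, 0, 0], 1], [[0, 0, 0], [-45, 0, 0], 1], [[0, 0, 0], [-2, -35, -20.5], 1], [[0, 0, 0], [-2, -35, -20.5], 1], [[0, 0, 0], [-2, -35, -20.5], 1], [[0, 0, 0], [-2, -34.5, -20.5], 1], [[0, 0, 0], [0, 0, 0], 1]]}}

```text
clock: 21.05
eef_pos: [526.7, 37.9, 182.4]
tool_rot: [-2.314, 1.567, -2.84]
force: [0.2, -0.2, -1.6]
width: 64.8
```

Emit:
{"method": "jog_arm", "body": {"series": [[[0, 0, 0], [0, 0, 0], 1], [[0, 0, 0], [0, 0, 0], 1], [[0, 0, 0], [0, 0, 0], 1]]}}

```text
clock: 21.42
eef_pos: [530.5, 40.5, 181.9]
tool_rot: [1.181, 1.571, 0.659]
force: [0.2, -0.1, -0.6]
width: 65.1
```

Run:
```python
from m import *
look("w9",minpx=2000); held("w9.npz"); plan([461.5,80.2,75],60,4)
```

```text
px [279. 108.] 7042 ztop 14.6 rect [461.7  80.6  81.6  81.8  65.5] circ [461.8  80.6  82.5]
px [118. 208.] 4301 ztop 53.4 rect [463.3 -96.2  44.8  45.2  10.9] circ [463.5 -96.5  46.7]
held ztop-TCP 6.0 circ [530.5  39.8] 68.4039535522461 rect ((530.3157958984375, 40.00349426269531), (65.65066528320312, 67.43944549560547), 60.52020263671875) off world [ 0.2 -0.5] off tool [-0.  -0.4  0.4]
from [530.3  40.3 181.9] yaw 60.0 -> 60.0 w 65.4 total turn [ 0. -0. -0.] shift world [ -68.8   39.9 -106.9]
[ [0.01, -0.0, -0.0] , [26.7, 0.0, -19.9] , -1],
[ [0.01, -0.0, -0.0] , [26.7, 0.0, -19.9] , -1],
[ [0.01, -0.0, -0.0] , [26.7, 0.0, -19.9] , -1],
[ [0.01, -0.0, -0.0] , [26.7, 0.0, -19.9] , -1],
```

View pics/w9.png

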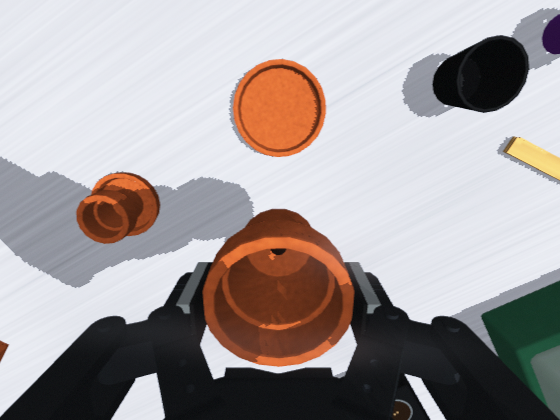

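The pot is held upright and the saucer is at (279,108). Lowering.

Emit:
{"method": "jog_arm", "body": {"series": [[[0, 0, 0], [25, 0.2, -20], 1], [[0, 0, 0], [25, 0.2, -20], 1], [[0, 0, 0], [25, 0.2, -20], 1], [[0, 0, 0], [25, 0, -19.7], 1], [[0, 0, 0], [7, 0, 0], 1], [[0, 0, 0], [3, 0, 0], 1], [[0, 0, 0], [1.5, 0, 0], 1], [[0, 0, 0], [0, 0, 0], 1]]}}

```text
clock: 22.48
eef_pos: [462.2, 80.0, 71.1]
tool_rot: [0.622, 1.569, 0.097]
force: [0.4, -0.7, -1.9]
width: 65.1
```

Emit:
{"method": "jog_arm", "body": {"series": [[[0, 0, 0], [1, 0, 0], 1], [[0, 0, 0], [1, 0, 0], 1], [[0, 0, 0], [0, 0, 0], 1], [[0, 0, 0], [0, 0, 0], 1]]}}

```text
clock: 22.98
eef_pos: [461.2, 80.3, 68.6]
tool_rot: [-2.604, 1.571, -3.128]
force: [0.3, 0.4, -1.8]
width: 65.1
```

Run:
```python
from m import *
print(read_state()["force"]); plan([461.6,80.7,65.5],60,2)
```

```text
[ 0.27927825  0.44119958 -1.84590618]
from [461.2  80.3  68.6] yaw 60.0 -> 60.0 w 65.1 total turn [-0. -0.  0.] shift world [ 0.4  0.4 -3.1]
[ [-0.0, -0.0, 0.0] , [1.5, 0.3, 0.1] , -1],
[ [-0.0, -0.0, 0.0] , [1.5, 0.3, 0.1] , -1],
```

Emit:
{"method": "jog_arm", "body": {"series": [[[0, 0, 0], [1, 0.5, 0], 1], [[0, 0, 0], [0.9, 0, 0], 1], [[0, 0, 0], [0.6, 0, 0], 1], [[0, 0, 0], [0, 0, 0], 1], [[0, 0, 0], [0, 0, 0], 1]]}}

```text
clock: 23.6
eef_pos: [461.4, 80.7, 66.1]
tool_rot: [-2.765, 1.571, 2.994]
force: [-0.1, 0.4, -1.9]
width: 65.1
```

Emit:
{"method": "jog_arm", "body": {"series": [[[0, 0, 0], [0.5, 0, 0], 1], [[0, 0, 0], [0, 0, 0], 1], [[0, 0, 0], [0, 0, 0], 1]]}}

```text
clock: 23.98
eef_pos: [461.5, 80.7, 65.7]
tool_rot: [1.115, 1.571, 0.591]
force: [-0.5, -0.1, 1.2]
width: 65.2
```

Contact (−1.9 → +1.2 N). One more slight lower, then release and lift.

Emit:
{"method": "jog_arm", "body": {"series": [[[0, 0, 0], [0.3, 0, 0], 1], [[0, 0, 0], [0, 0, 0], -0.7], [[0, 0, 0], [0, 0, 0], -0.85], [[0, 0, 0], [0, 0, 0], -1], [[0, 0, 0], [0, 0, 0], -1], [[0, 0, 0], [-15, 0, 0], -1], [[0, 0, 0], [-45, 0, 0], -1], [[0, 0, 0], [-55, 0, 0], -1]]}}

```text
clock: 24.98
eef_pos: [460.8, 80.6, 181.8]
tool_rot: [-2.436, 1.569, -2.96]
force: [1.0, 0.4, -0.2]
width: 85.4
```

Emit:
{"method": "jog_arm", "body": {"series": [[[0, 0, 0], [-30, 0, 0], -1], [[0, 0, 0], [0, 0, 0], -1], [[0, 0, 0], [0, 0, 0], -1], [[0, 0, 0], [0, 0, 0], -1]]}}

```text
clock: 25.48
eef_pos: [460.6, 80.6, 209.3]
tool_rot: [-2.399, 1.568, -2.923]
force: [-1.0, -0.2, 0.4]
width: 85.4
```

Run:
```python
from m import *
look("w10",minpx=1500); plan([363,291,200],60,5)
```

```text
px [279. 195.] 5583 ztop 71.5 rect [461.1  80.3  65.7  66.6  60.5] circ [461.3  80.7  67.4]
px [142. 267.] 2884 ztop 53.3 rect [461.7 -96.9  40.8  46.   21.7] circ [463.6 -96.2  46.3]
from [460.7  80.6 209.3] yaw 60.0 -> 60.0 w 85.4 total turn [-0.  -0.1  0.1] shift world [-97.7 210.4  -9.3]
[ [-0.0, -0.02, 0.02] , [1.9, 26.7, -38.0] , -1],
[ [-0.0, -0.02, 0.02] , [1.9, 26.7, -38.0] , -1],
[ [-0.0, -0.02, 0.02] , [1.9, 26.7, -38.0] , -1],
[ [-0.0, -0.02, 0.02] , [1.9, 26.7, -38.0] , -1],
[ [-0.0, -0.02, 0.02] , [1.9, 26.7, -38.0] , -1],
```

Big round pot is in place: top at 71 mm, centre within 0.5 mm. Now the small square pot.

Emit:
{"method": "jog_arm", "body": {"series": [[[0, 0, 0], [0, 26.7, -38], -1], [[0, 0, 0], [0, 26.7, -38], -1], [[0, 0, 0], [0, 26.7, -38], -1], [[0, 0, 0], [0, 26.7, -38], -1], [[0, 0, 0], [0, 26.7, -38], -1], [[0, 0, 0], [0, 0, 0], -1], [[0, 0, 0], [0, 0, 0], -1], [[0, 0, 0], [0, 0, 0], -1]]}}

```text
clock: 26.52
eef_pos: [364.2, 290.0, 210.0]
tool_rot: [-1.39, 1.57, -1.916]
force: [0.1, -0.9, 0.1]
width: 85.4
```

Run:
```python
from m import *
look("w11",minpx=500); plan([363,291,43],60,5)
```

```text
px [279. 193.] 2107 ztop 48.9 rect [363.  291.5  43.3  44.6  65.6] circ [362.8 291.6  60.6]
px [192. 337.] 1155 ztop 68.9 rect [465.  112.7   4.6  31.4  85.4] circ [464.8 110.9  31.4]
from [364.3 290.  210.1] yaw 59.9 -> 60.0 w 85.3 total turn [-0.1  0.   0. ] shift world [  -1.3    1.  -167.1]
[ [-0.03, 0.0, 0.01] , [33.4, 0.1, -0.3] , -1],
[ [-0.03, 0.0, 0.01] , [33.4, 0.1, -0.3] , -1],
[ [-0.03, 0.0, 0.01] , [33.4, 0.1, -0.3] , -1],
[ [-0.03, 0.0, 0.01] , [33.4, 0.0, -0.3] , -1],
[ [-0.03, 0.0, 0.01] , [33.4, 0.0, -0.3] , -1],
```

View pics/w11.png

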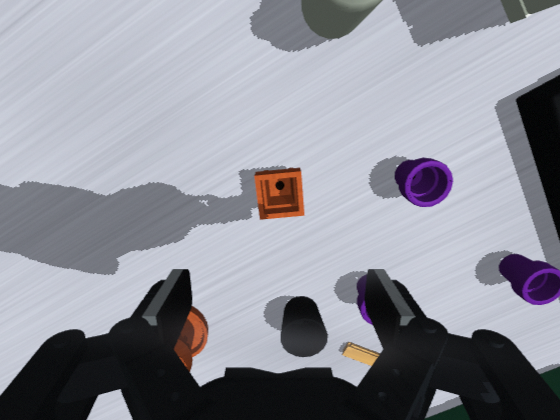

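Small square pot at (279,193), yaw 65.6°. Descend and grip.

Emit:
{"method": "jog_arm", "body": {"series": [[[-5.6, 0, 0], [30, 0.6, -1.9], -1], [[0, 0, 0], [50, 0, 0], -1], [[0, 0, 0], [50, 0, 0], -1], [[0, 0, 0], [25, 0, 0], -1], [[0, 0, 0], [12, 0, 0], -1], [[0, 0, 0], [0, 0, 0], -1], [[0, 0, 0], [0, 0, 0], -1]]}}

```text
clock: 27.45
eef_pos: [361.3, 292.1, 47.2]
tool_rot: [-2.384, 1.566, -2.81]
force: [0.7, 0.1, 0.4]
width: 85.5
```

Emit:
{"method": "jog_arm", "body": {"series": [[[0, 0, 0], [0, 0, 0], 1], [[0, 0, 0], [0, 0, 0], 1], [[0, 0, 0], [0, 0, 0], 1], [[0, 0, 0], [0, 0, 0], 1], [[0, 0, 0], [0, 0, 0], 1], [[0, 0, 0], [0, 0, 0], 1]]}}

```text
clock: 28.2
eef_pos: [361.1, 292.4, 47.5]
tool_rot: [-2.543, 1.566, -2.969]
force: [-0.3, -0.1, 6.5]
width: 43.1
```

Run:
```python
from m import *
p,R,s=pose(); print(s["force"]); plan([551.7,-447,170],25.8,15,(p+[0,0,120],R,s))
```

```text
[-0.34639436 -0.10519649  6.49153395]
from [361.1 292.4 167.5] yaw 65.6 -> 25.8 w 43.1 total turn [39.8 -0.2  0.2] shift world [ 190.6 -739.4    2.5]
[ [2.65, -0.01, 0.01] , [-0.2, -39.6, 32.0] , -1],
[ [2.65, -0.01, 0.01] , [-0.2, -38.1, 33.8] , -1],
[ [2.65, -0.01, 0.01] , [-0.2, -36.5, 35.5] , -1],
[ [2.65, -0.01, 0.01] , [-0.2, -34.8, 37.1] , -1],
[ [2.65, -0.01, 0.01] , [-0.2, -33.1, 38.7] , -1],
[ [2.65, -0.01, 0.01] , [-0.2, -31.2, 40.2] , -1],
[ [2.65, -0.01, 0.01] , [-0.2, -29.4, 41.6] , -1],
[ [2.65, -0.01, 0.01] , [-0.2, -27.4, 42.9] , -1],
[ [2.65, -0.01, 0.01] , [-0.2, -25.4, 44.1] , -1],
[ [2.65, -0.01, 0.01] , [-0.2, -23.3, 45.3] , -1],
[ [2.65, -0.01, 0.01] , [-0.2, -21.2, 46.3] , -1],
[ [2.65, -0.01, 0.01] , [-0.2, -19.0, 47.2] , -1],
[ [2.65, -0.01, 0.01] , [-0.2, -16.8, 48.0] , -1],
[ [2.65, -0.01, 0.01] , [-0.2, -14.6, 48.8] , -1],
[ [2.65, -0.01, 0.01] , [-0.2, -12.3, 49.4] , -1],
```

Emit:
{"method": "jog_arm", "body": {"series": [[[0, 0, 0], [-25, 0, 0], 1], [[0, 0, 0], [-50, 0, 0], 1], [[0, 0, 0], [-45, 0, 0], 1], [[2.65, 0, 0], [0, -39.6, 32], 1], [[2.65, 0, 0], [0, -38.1, 33.8], 1], [[2.65, 0, 0], [0, -36.5, 35.5], 1], [[2.65, 0, 0], [0, -34.8, 37.1], 1], [[2.65, 0, 0], [0, -33.1, 38.7], 1]]}}

```text
clock: 29.2
eef_pos: [425.2, 44.5, 167.0]
tool_rot: [-2.171, 1.566, -2.83]
force: [1.4, 0.1, -0.9]
width: 43.2
```

Emit:
{"method": "jog_arm", "body": {"series": [[[2.65, 0, 0], [0, -31.2, 40.2], 1], [[2.65, 0, 0], [0, -29.4, 41.6], 1], [[2.65, 0, 0], [0, -27.4, 42.9], 1], [[2.65, 0, 0], [0, -25.4, 44.1], 1], [[2.65, 0, 0], [0, -23.3, 45.3], 1], [[2.65, 0, 0], [0, -21.2, 46.3], 1], [[2.65, 0, 0], [0, -19, 47.2], 1], [[2.65, 0, 0], [0, -16.8, 48], 1]]}}

```text
clock: 30.2
eef_pos: [526.8, -349.7, 166.8]
tool_rot: [-1.897, 1.565, -2.926]
force: [1.2, 0.7, -1.3]
width: 43.1
```

Emit:
{"method": "jog_arm", "body": {"series": [[[2.65, 0, 0], [0, -14.6, 48.8], 1], [[2.65, 0, 0], [0, -12.3, 49.4], 1], [[0, 0, 0], [0, 0, 0], 1], [[0, 0, 0], [0, 0, 0], 1], [[0, 0, 0], [0, 0, 0], 1], [[0, 0, 0], [0, 0, 0], 1]]}}

```text
clock: 30.95
eef_pos: [552.7, -445.5, 167.2]
tool_rot: [-1.874, 1.566, -2.992]
force: [-0.8, -0.3, -2.1]
width: 42.8
```

Run:
```python
from m import *
look("w12",minpx=1500); held("w12.npz"); plan([518.9,-379.6,75],25.8,4)
```

```text
px [456.  14.] 2015 ztop 20.9 rect [ 612.3 -248.7   65.    16.1   38.9] circ [ 612.2 -248.6   65. ]
px [277. 116.] 5108 ztop 14.9 rect [ 518.7 -380.3   59.4   58.9   26. ] circ [ 518.5 -380.1   82.8]
px [ 33. 272.] 13498 ztop 60.1 rect [ 390.1 -646.1   39.7  242.3    9.7] circ [ 371.3 -649.3  242.3]
px [128. 300.] 2047 ztop 28.2 rect [ 465.6 -612.4   87.8   21.     8.2] circ [ 465.1 -608.8   88.4]
held ztop-TCP 1.2 circ [ 553.4 -447.8] 61.624813079833984 rect ((553.1351928710938, -447.8408203125), (44.58991241455078, 45.20749282836914), 25.692123413085938) off world [ 0.7 -2. ] off tool [-0.  -0.2  2.1]
from [ 552.7 -445.8  167.2] yaw 25.9 -> 25.8 w 43.0 total turn [ 0.1 -0.1  0.3] shift world [-33.8  66.2 -92.2]
[ [0.02, -0.02, 0.07] , [23.1, -0.3, -18.5] , -1],
[ [0.02, -0.02, 0.07] , [23.1, -0.3, -18.6] , -1],
[ [0.02, -0.02, 0.07] , [23.1, -0.3, -18.6] , -1],
[ [0.02, -0.02, 0.07] , [23.1, -0.4, -18.6] , -1],
```

View pics/w12.png

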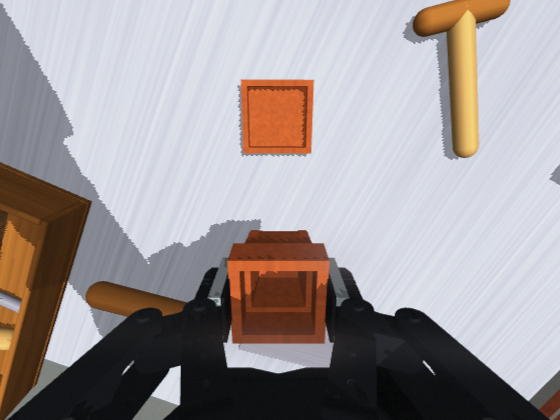

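The pot is square with the saucer at (277,116). Lowering.

Emit:
{"method": "jog_arm", "body": {"series": [[[0, 0, 0.3], [24.5, -0.4, -19], 1], [[0, 0, 0], [24.5, -0.5, -19], 1], [[0, 0, 0], [24.5, -0.4, -19], 1], [[0, 0, 0], [24.5, -0.4, -19], 1], [[0, 0, 0], [7, 0, 0], 1], [[0, 0, 0], [3, 0, 0], 1], [[0, 0, 0], [2, 0, 0], 1], [[0, 0, 0], [0, 0, 0], 1]]}}

```text
clock: 32.0
eef_pos: [518.0, -380.1, 57.6]
tool_rot: [0.698, 1.57, -0.423]
force: [-0.2, 0.5, -0.7]
width: 43.0
```

Emit:
{"method": "jog_arm", "body": {"series": [[[0, 0, 0], [1, 0, 0], 1], [[0, 0, 0], [0, 0, 0], 1], [[0, 0, 0], [0, 0, 0], 1]]}}

```text
clock: 32.38
eef_pos: [517.6, -379.2, 56.1]
tool_rot: [2.996, 1.57, 1.876]
force: [-1.0, 0.5, -1.5]
width: 43.2
```

Run:
```python
from m import *
print(read_state()["force"]); plan([518,-378.2,52.5],26,2)
```

```text
[-0.95269663  0.53793073 -1.53837379]
from [ 517.6 -379.2   56.1] yaw 25.8 -> 26.0 w 43.2 total turn [-0.2 -0.  -0. ] shift world [ 0.4  1.  -3.6]
[ [-0.09, -0.02, -0.0] , [1.8, 0.4, -0.4] , -1],
[ [-0.09, -0.02, -0.0] , [1.8, 0.4, -0.4] , -1],
```

Emit:
{"method": "jog_arm", "body": {"series": [[[-0.2, 0, 0], [1, 0.8, -0.8], 1], [[0, 0, 0], [1, 0, 0], 1], [[0, 0, 0], [1, 0, 0], 1], [[0, 0, 0], [0, 0, 0], 1], [[0, 0, 0], [0, 0, 0], 1]]}}

```text
clock: 33.0
eef_pos: [517.8, -378.2, 53.0]
tool_rot: [-3.02, 1.57, 2.146]
force: [-0.3, -0.3, -0.5]
width: 42.8
```

Emit:
{"method": "jog_arm", "body": {"series": [[[0, 0, 0], [0.5, 0, 0], 1], [[0, 0, 0], [0, 0, 0], 1], [[0, 0, 0], [0, 0, 0], 1]]}}

```text
clock: 33.38
eef_pos: [517.9, -378.2, 52.6]
tool_rot: [3.026, 1.57, 1.91]
force: [-0.6, -0.2, 0.7]
width: 43.1
```

Emit:
{"method": "jog_arm", "body": {"series": [[[0, 0, 0], [0.4, 0, 0], 1], [[0, 0, 0], [0, 0, 0], 1], [[0, 0, 0], [0, 0, 0], 1]]}}

```text
clock: 33.75
eef_pos: [518.0, -378.2, 52.5]
tool_rot: [2.738, 1.57, 1.621]
force: [-0.9, 0.7, 5.2]
width: 43.1
```

Contact at 5 N. Release and rise.

Emit:
{"method": "jog_arm", "body": {"series": [[[0, 0, 0], [0, 0, 0], -0.3], [[0, 0, 0], [0, 0, 0], -0.6], [[0, 0, 0], [0, 0, 0], -1], [[0, 0, 0], [0, 0, 0], -1], [[0, 0, 0], [-15, 0, 0], -1], [[0, 0, 0], [-45, 0, 0], -1], [[0, 0, 0], [-55, 0, 0], -1], [[0, 0, 0], [-35, 0, 0], -1]]}}

```text
clock: 34.75
eef_pos: [518.6, -379.1, 206.1]
tool_rot: [0.559, 1.567, -0.558]
force: [1.5, -0.4, 0.5]
width: 85.8
```

Emit:
{"method": "jog_arm", "body": {"series": [[[0, 0, 0], [0, 0, 0], -1], [[0, 0, 0], [0, 0, 0], -1], [[0, 0, 0], [0, 0, 0], -1], [[0, 0, 0], [0, 0, 0], -1]]}}

```text
clock: 35.25
eef_pos: [517.5, -377.9, 201.0]
tool_rot: [-2.736, 1.568, 2.43]
force: [-1.0, -1.0, -0.1]
width: 85.4
```

Run:
```python
from m import *
look("w13",minpx=1500); print("scene"); d=look("s2","scene",60); save("s2c",cv2.resize(d["img"][120:290,80:480],None,fx=2,fy=2,interpolation=cv2.INTER_CUBIC))
W=cloud(d)
for nm,(u0,u1,v0,v1) in dict(jar=(256,275,212,238),black=(341,365,194,220)).items():
    q=W[v0:v1,u0:u1].reshape(-1,3); q=q[(q[:,2]>8)]; t=q[q[:,2]>np.percentile(q[:,2],97)-8]; print(nm,((t.max(0)+t.min(0))/2).round())
```

```text
px [139.  33.] 8041 ztop 71.7 rect [ 356.4 -305.1   67.4   34.7   25. ] circ [ 356.3 -304.6   74.5]
px [279. 194.] 3569 ztop 53.8 rect [ 519.1 -380.4   44.    44.2   26.5] circ [ 519.  -380.2   61.2]
px [ 46. 281.] 11263 ztop 59.7 rect [ 358.3 -541.1   52.3  110.7   56.2] circ [ 344.8 -561.3  110.7]
scene
px [ 34. 166.] 3510 ztop 58.6 rect [ 301.9 -644.3  228.6  183.8   89.8] circ [ 302.2 -645.   285.2]
px [158. 170.] 823 ztop 70.9 rect [ 353.4 -290.5   68.7   62.3   23.4] circ [ 354.6 -290.3   90.6]
px [293. 192.] 650 ztop 70.6 rect [465.6  79.4  60.6  67.8  85. ] circ [465.4  78.7  68.6]
px [227. 198.] 345 ztop 52.8 rect [467.5 -97.3  44.5  39.4   1.4] circ [467.1 -95.7  46.2]
px [ 27. 217.] 325 ztop 28.4 rect [ 486.3 -607.9  115.4   20.3    9.2] circ [ 485.9 -605.3  115.4]
px [115. 221.] 585 ztop 53.1 rect [ 521.6 -380.6   45.2   43.5   30. ] circ [ 521.3 -382.    58.6]
px [267. 230.] 64 ztop 37.0 rect [582.1   5.9   7.3  21.1  15.6] circ [578.6   5.   21.1]
px [165. 251.] 133 ztop 20.3 rect [ 616.8 -247.5   62.1   12.3   40.6] circ [ 616.9 -247.7   62.2]
jar [569.   1.  58.]
black [522. 232.  47.]
```

View pics/s2c.png

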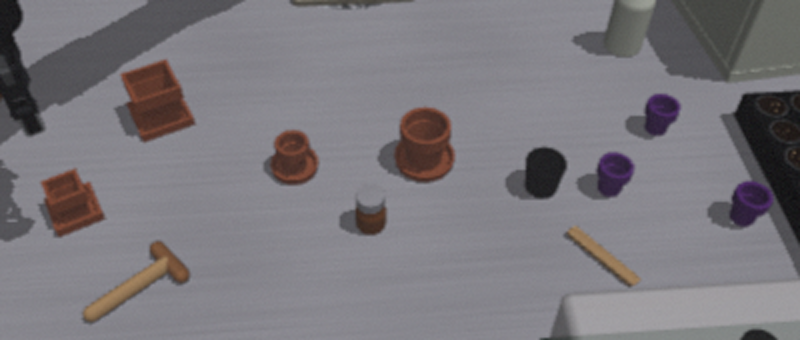

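The enlarged scene crop shows all four pots standing in their saucers, at (155,100), (292,157), (425,143) and (72,202). The jar, the black pot and the purple pots have not moved. I hand in.

```bash
python3 -c "
from cell import *
print(finish_job())"
```

```text
the job is handed in; nothing more can be done
None
```

All four pots are standing in their matching saucers, and I handed the job in at about 35 s of the 112 s allowed. Each pot was lowered until the wrist force showed contact, and only then released.

**Last wrist-camera checks:**
- **Centring:** each pot was within about 1 mm of its saucer's centre.
- **Height:** rim tops stood about 5 mm above the pots' own heights, so all four are sitting flat on the saucer floors.
- **Square pots:** the big one measured 24.2° against its saucer's 24.4°, the small one 26.5° against 26.0°.

**Other objects:** in the last scene image the seed jar and black pot measured within 1 mm of where they started. The purple pots look unmoved in the picture, though I did not measure them again. The arm was clear of everything at the end.

**Disagreements:** the scene camera reads positions about 3–5 mm farther out in x than the wrist camera. The scene camera's angle for the small square pot also came out at 30°. I trusted the closer wrist view for both.

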